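# Dock the sample cassette under the leaf spring

### The arm

A 6-joint arm with a two-finger parallel gripper is mounted at the origin on the work surface. World frame = base frame: x ahead of the robot, y to its left, z up, the work surface at z = 0. Lengths are in m, angles in rad, forces in N, time in s.
With the tool pointing down it reaches from about 0.3 to 1 m from the base axis. Payload 5.1 kg.
Tool frame: the origin (TCP) lies on the centre line of the jaws, within the pads' length; the fingertips stand 25 mm ahead of it and the grasp point (between the pads) lies 6 mm ahead of it (env.tip_reach is the distance from the TCP to the fingertips, in m); z points along the fingers, y is the line along which they close (so a half turn about z gives the same grasp; the last joint's range is limited). The gripper opens to 95 mm and grips with 3 to 60 N. Pads are 20 mm wide; open, the fingers measure 119 mm over their backs; the gripper's body (75 mm by 180 mm) begins 59 mm behind the grasp point.
Start: joints at [1.23, 0.124, 1.65, -0, 1.367, -0.083], TCP at [0.166, 0.629, 0.24] pointing down, gripper open.
Joint ranges: [-2.61, 2.61], [-1.02, 2.33], [0.03, 2.71], [-1.35, 4.49], [0.32, 2.68], [-2.91, 2.91]. Speed limits (rad/s): [2.57, 2.57, 3.14, 3.14, 3.14, 3.14].

### API

Orientations are given as a rotation vector (axis times angle).
In Python, from workcell import env, cams gives the robot as it stands.
- The arm moves only by the tool carry_out, never from a script. Its argument "rows" is one flat list of numbers, 7 for each row, row after row: the closure, from -1 (fully open) to 1 (shut), so that 0 is half open, then the shift along the tool's x, y, z in m, then the turn, a rotation vector about the tool's x, y, z in degrees. In form: [gripper, tx, ty, tz, ax, ay, az, gripper, tx, ty, tz, ax, ay, az, ...]. A call has 1 to 12 rows; each row shifts and turns the commanded pose from where the row before left it, along the tool's axes as they then stand; what a row does not reach is not made up. A row lasts 1/8 s, in which the tool goes at most 62.5 mm and 10.7 degrees, less where a joint would pass 70% of its speed; a pose out of reach is approached as far as the arm can. A call is refused whole if a number of a shift passes 0.0625 or a number of a turn 10.7, either way. A call with a gripper value outside its range is refused whole. The fingers move at their own pace and stop on an object; "squeeze" is the grip in N (left out, the last holds). Time passes only in rows, so rows that do not move let the fingers close. It gives the time, the measured TCP pose, the force, the opening and the grip force at its end, in the units of the state.
- env.sense(): the state, without advancing time (a new reading comes with each control period).
- cams.capture(name): name is "scene" or "top" or "wrist"; returns the picture (480x640x3 uint8, red, green, blue); there is no depth.
- cams.camera_info(name): a dict with "fx", "fy", "cx", "cy" (pixels), "R" (3x3) and "t" (3): a world point X has camera coordinates R X + t. Camera axes: x right, y down, z forward; pixel columns grow to the right and rows downward; lengths in m; the calibration is good to about 2 mm. A picture is of the moment at which its call begins: read the wrist's pose just before it. camera_info takes no time and is no camera call; for the wrist camera it gives the pose at the moment of the call.
- env.sign_off(): hands the job in; it is judged then, once.
Trained networks look in the newest picture that a camera, given by its name, has taken for a name from the list of things; names that differ only in an ending like _2 or _b are one class to them, and where a whole thing is asked for, a point or a joint stands for the part that bears it (a point fixed in the world has none). Each returns a list of dicts, best first, with "confidence" (0 to 1); they miss things now and then, are a little off and sometimes report something else, mostly with a low value. They report only what shows in the picture. A call takes as long as a camera call. They do not tell look-alikes from the thing itself.
- cams.masks_of(camera, target): "mask" (480x640 bool, what is visible of it) and "box" ([left, top, right, bottom] in pixels, round what is visible of it).
The state is a dict: "time_s": time; "joints": joint angles; "qvel": joint speeds; "joint_torque": joint torques, N m; "eef_pos": TCP position; "tool_rot": TCP orientation; "contact_force": force on the tool from outside, world axes, zero at the start; "ft_torque": the same for the moment, N m; "finger_gap": opening from 0.0 (shut) to 1.0 (fully open); "grip_force": force on a finger pad.
Only numpy, scipy, OpenCV 4.12 (cv2) and the standard library are available. Lean on these libraries where they do the work, as an engineer would, in place of code of your own. Each camera call takes 0.05 s, during which the arm holds its last target. There are 200 camera calls.

### The job

Load the white sample cassette into the colour reader without gripping or lifting it: with shut fingertips press down hard on the black finger pad until the sprung orange bed is fully down, and, still pressing, slide the cassette under the blue bridge and the steel leaf spring until its nose is fully home against the reader, so that the bed springs up again behind it. Then take the hand away, and leave the bottle, jar and beaker where they stand.

Things in the scene. Friction and masses are not known exactly. Their poses are not given: they have to be found in the camera images.
- dock: Fixed loading dock on a pink mat: a channel 62 mm wide between grey side guides (tops 21 mm high). Origin on the bench under the channel's centre line; x points the way the cassette must slide, y left, z up. Along x: low rear wall (21 mm high) ends at -111.5 mm; orange bed -108 to -34 mm; fixed floor, 8 mm above the bench, from -33 mm to the end stop.
- bridge (a point): Centre of the underside of the rigid blue bridge bar across the channel, 28 mm ahead of the dock's origin and 26 mm above the bench. The bar is 8 mm thick along the channel and 42 mm high at its top; the leaf spring hangs behind it, at most 45 mm high.
- stop (a point): Middle of the end stop, the face of the white colour reader box (48 mm high), 102 mm ahead of the dock's origin. Home = the cassette's nose against it.
- cassette: Loose slick white cassette, 130 x 60 x 16 mm, about 0.14 kg; origin at the centre of its underside, x towards its nose. Starts on the raised bed at dock x = -45 mm, top 31 mm high, nose 4 mm short of the bridge and too high for it; bed down, its top is 24 mm high and passes 2 mm under. Home: flat on the floor at dock x = +37 mm, 82 mm further on.
- finger_pad (a point): Centre of the black finger pad (36 mm along the slide, 52 mm wide) on the cassette's top face, 45 mm behind the cassette's origin and 16 mm above its underside; open from above all the way.
- rib (a point): Middle of the rear face of the blue thrust rib, 20 mm ahead of the pad's centre. The rib is 6 mm thick, 50 mm wide, stands 7 mm above the cassette's top; fingertips pressing on the pad behind it can push against it. It stops 6 mm short of the bridge bar when home.
- bed (a joint): Orange sprung bed under the rear of the cassette, moves straight down: 0 = up (top 15 mm above the bench), 0.007 m = fully down, level with the fixed floor. It resists with about 4 N at the top to 9 N fully down; under 0.005 m the cassette does not clear the bridge. It rises again to 0 once the cassette's tail has passed its front end.
- leaf (a joint): Steel leaf spring, 26 mm wide, hinged on the far side of the bridge and sloping down along the slide: 0 = resting low (tip 17 mm above the bench), grows (rad) as the cassette's nose lifts it, about 0.15 with the cassette beneath it. It presses with 4 to 6 N, so pushing the cassette through takes roughly 5 to 12 N along the slide.
- amber_bottle: Bystander: amber bottle, 28 mm across, 62 mm high; origin at the centre of its underside.
- white_jar: Bystander: white jar with black cap, 58 mm across, 100 mm high; origin at the centre of its underside.
- beaker: Bystander: glass beaker, 60 mm across, 65 mm high; origin at the centre of its underside.
Things that resemble listed ones, but are neither listed nor needed, are in the scene too. There is more than one size of the cassette; the job needs the middle-sized.

How it is judged:
On the way, in this order (a step that is already met when the one before it is completed fails the run):
1. the fingertips press the cassette and its bed down at the start (value of joint bed above 0.005 m and contact force between the fingers and cassette above 4 N and x of cassette in the frame of dock below -0.03 m), for 0.05 s.
2. the cassette, still pressed by the fingertips, passes under the bridge and the leaf spring (value of joint leaf above 0.08 rad and contact force between the fingers and cassette above 4 N and x of cassette in the frame of dock above -0.002 m and z of cassette in the frame of dock below 0.0115 m), for 0.05 s.
At the end, for the whole second after the job is handed in: The cassette lies flat and at rest on the dock's floor with its nose within 3.5 mm of the reader's face, under the bridge and the lifted leaf spring, and the bed has risen again behind it (within 2.5 mm of its upper end) (x of cassette in the frame of dock between 0.0335 and 0.04 m and y of cassette in the frame of dock between -0.003 and 0.003 m and z of cassette in the frame of dock between 0.006 and 0.0105 m and angle between cassette's own z axis and vertical below 0.04 rad and angle between the x axis of cassette and the x axis of dock, either way round below 0.06 rad and value of joint bed below 0.0025 m and value of joint leaf above 0.08 rad and linear speed of cassette below 0.01 m/s); the robot touches nothing.
It fails at once if the cassette is lifted (underside more than 11 mm above its start height) or tipped up (z of cassette in the frame of dock above 0.026 m or angle between cassette's own z axis and vertical above 0.25 rad).
It fails at once if the amber bottle is shoved more than 20 mm or tipped over (distance of amber_bottle from where it was at the start of the episode above 0.02 m or angle between amber_bottle's own z axis and vertical above 0.4 rad).
It fails at once if the white jar is shoved more than 20 mm or tipped over (distance of white_jar from where it was at the start of the episode above 0.02 m or angle between white_jar's own z axis and vertical above 0.4 rad).
It fails at once if the beaker is shoved more than 20 mm or tipped over (distance of beaker from where it was at the start of the episode above 0.02 m or angle between beaker's own z axis and vertical above 0.4 rad).
It also fails if it takes over 38 s, if anything falls off the work surface, if the arm or the gripper's body presses on something with over 40 N, if the wrist force passes 120 N, or if a joint passes its speed limit or range.

## Working session

There is one attempt and no reset: what is moved stays moved. The work goes in short steps, Python scripts to look and compute and a tool call to move; the robot and the scene stay as the last step left them, time stands still between calls to the robot, and variables do not carry over. Pictures are saved under pics/ and viewed, at most 10 in all, crops included, and the job is handed in when it is done.

Besides the shell and the picture viewer there is one more tool, called after "Emit:" by a JSON object that holds its "api" and its "payload", one argument or row to a line. carry_out: Moves the arm, as the interface text tells. Its arguments: {"type":"object","properties":{"rows":{"type":"array","items":{"type":"number"}},"squeeze":{"type":"number"}},"required":["rows"]}

```bash
mkdir -p pics
python3 - <<'E'
from workcell import env,cams
import cv2,numpy as np
for c in ["scene","top"]:
    im=cams.capture(c); cv2.imwrite(f"pics/{c}0.png",im[...,::-1])
    for n in ["dock","cassette","finger_pad","rib","bridge","stop","amber_bottle","white_jar","beaker"]:
        try: print(c,n,[(round(d["confidence"],2),[int(v) for v in d["box"]]) for d in cams.masks_of(c,n)][:4])
        except Exception as e: print(c,n,e)
s=env.sense();print(s["time_s"],s["eef_pos"],s["tool_rot"],s["contact_force"],env.tip_reach)
print(cams.camera_info("top"))
E
```

```text
scene dock [(0.61, [230, 214, 363, 341]), (0.26, [177, 194, 217, 256])]
scene cassette [(0.84, [433, 258, 514, 342]), (0.74, [179, 195, 218, 255]), (0.61, [183, 186, 234, 203]), (0.59, [276, 213, 313, 259])]
scene finger_pad [(0.87, [278, 215, 308, 246]), (0.8, [433, 257, 514, 341]), (0.67, [180, 185, 234, 201])]
scene rib [(0.83, [179, 186, 231, 202]), (0.62, [279, 212, 311, 260]), (0.55, [432, 257, 513, 340])]
scene bridge [(0.97, [229, 211, 366, 339])]
scene stop [(0.58, [229, 213, 362, 341])]
scene amber_bottle [(0.89, [340, 205, 355, 237])]
scene white_jar [(0.69, [177, 195, 220, 253])]
scene beaker [(0.86, [358, 237, 397, 289])]
top dock [(0.64, [262, 118, 421, 330])]
top cassette [(0.97, [143, 172, 210, 268]), (0.79, [451, 288, 505, 342]), (0.58, [329, 215, 381, 291])]
top finger_pad [(0.94, [328, 214, 379, 290]), (0.92, [146, 174, 208, 264])]
top rib [(0.9, [328, 213, 384, 293]), (0.75, [148, 170, 210, 268]), (0.75, [451, 288, 506, 341])]
top bridge [(0.74, [261, 118, 420, 328])]
top stop [(0.98, [263, 115, 423, 327])]
top amber_bottle [(0.68, [297, 283, 317, 295])]
top white_jar [(0.78, [421, 204, 462, 237])]
top beaker [(0.7, [247, 204, 276, 234])]
1.0 [0.16573098 0.62850766 0.23968189] [-4.03741491e-01 -3.11553714e+00 -3.17736711e-05] [-0.24481466 -0.55913666  0.72349071] 0.025
{'fx': 583.3645948790077, 'fy': 583.3645948790077, 'cx': 326.04845638297564, 'cy': 238.28491208773892, 'R': array([[-0.0115427 , -0.99984092, -0.01359778],
       [-0.99747321,  0.01246657, -0.0699412 ],
       [ 0.07009959,  0.01275611, -0.99745843]]), 't': array([0.04464155, 0.54244535, 1.07424473])}
```

View pics/top0.png

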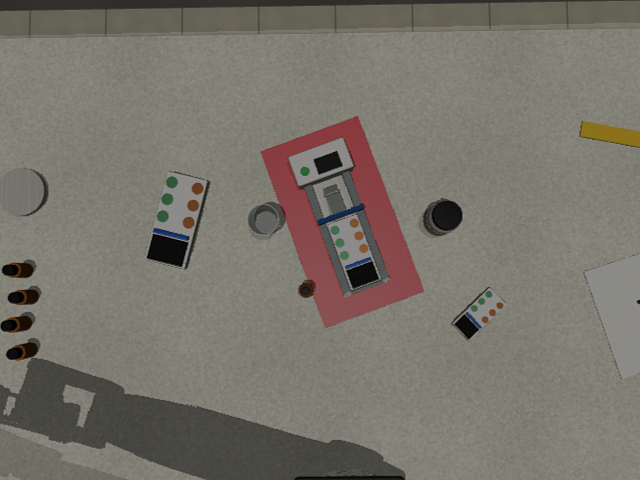

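View pics/scene0.png

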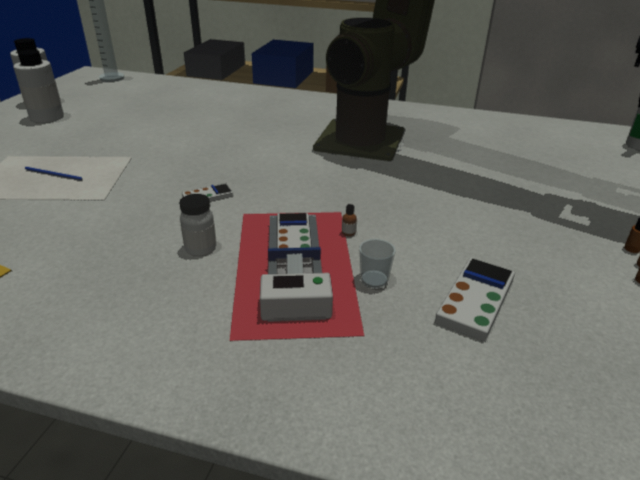

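Run:
```python
import cv2
im=cv2.imread("pics/top0.png")[105:340,245:435]
cv2.imwrite("pics/topcrop.png",cv2.resize(im,None,fx=2.5,fy=2.5,interpolation=cv2.INTER_CUBIC))
```

```text
(no output)
```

View pics/topcrop.png

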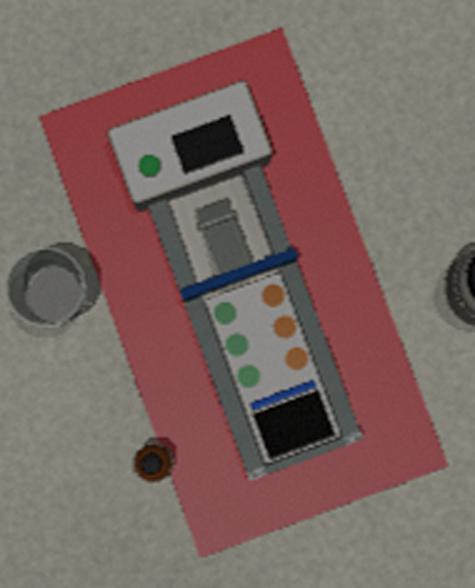

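The candidates are the large cassette at (177,220), the small one at (478,314) and the middle one at (355,252). The middle one sits in the dock's channel behind the blue bridge, with its pad at (362,275), so it fits the description, and the crop confirms it. The bottle is at (307,289), the beaker at (263,219) and the jar at (441,217).

```bash
cat > h.py <<'E'
from workcell import env,cams
import cv2,numpy as np
from scipy.spatial.transform import Rotation as Ro
from scipy.optimize import least_squares
def plane(ci,uv,z):
    d=ci["R"].T@np.array([(uv[0]-ci["cx"])/ci["fx"],(uv[1]-ci["cy"])/ci["fy"],1]); c=-ci["R"].T@ci["t"]
    return c+d*(z-c[2])/d[2]
def blobs(m,amin=15):
    n,l,st,ce=cv2.connectedComponentsWithStats(m.astype(np.uint8)); return [(int(st[i,4]),ce[i].round(1),l==i) for i in range(1,n) if st[i,4]>amin]
E
python3 - <<'E'
from h import *
ci=cams.camera_info("top"); im=cv2.imread("pics/top0.png"); hsv=cv2.cvtColor(im,cv2.COLOR_BGR2HSV)
roi=np.zeros(im.shape[:2],bool); roi[195:300,312:395]=1
dark=roi&(im.max(2)<45); blue=roi&(hsv[...,0]>100)&(hsv[...,0]<125)&(hsv[...,1]>140)&(im[...,0]>60)
P=[]
for nm,m,z in [("pad",dark,.031),("blue",blue,.04)]:
    for a,c,mm in blobs(m):
        w=plane(ci,c,z); ys,xs=np.nonzero(mm); r=cv2.minAreaRect(np.c_[xs,ys].astype(np.float32))
        print(nm,a,c,w.round(4),[np.round(v,1) for v in r[:2]],round(r[2],1)); 
# mat axis
mat=(hsv[...,1]>100)&((hsv[...,0]<8)|(hsv[...,0]>170)); a,c,mm=max(blobs(mat),key=lambda b:b[0])
ys,xs=np.nonzero(mm); bx=cv2.boxPoints(cv2.minAreaRect(np.c_[xs,ys].astype(np.float32)))
W=np.array([plane(ci,q,0.001) for q in bx]); print(bx.round(1),W.round(4))
for i in range(4): d=W[(i+1)%4]-W[i]; print(np.linalg.norm(d).round(3),np.degrees(np.arctan2(d[1],d[0])).round(2))
for n,uv,z in [("bottle",(307,289),.062),("jar",(446,215),.1),("beaker",(263,219),.03)]: print(n,plane(ci,uv,z).round(3))
print(Ro.from_rotvec(env.sense()["tool_rot"]).as_matrix().round(3))
E
```

```text
pad 514 [362.3 274.3] [ 0.4747 -0.0281  0.031 ] [array([362.3, 274.3]), array([18.8, 27.2])] 69.4
blue 198 [339.7 214.1] [0.5859 0.0122 0.04  ] [array([339.9, 214.1]), array([ 4.2, 47.8])] 69.8
blue 71 [357.8 262.5] [ 0.4963 -0.0198  0.04  ] [array([357.8, 262.5]), array([ 2.8, 26. ])] 69.4
[[259.6 151.4]
 [358.2 114.8]
 [423.4 290.8]
 [324.8 327.4]] [[ 0.7139  0.1646  0.001 ]
 [ 0.7827 -0.0266  0.001 ]
 [ 0.4424 -0.1445  0.001 ]
 [ 0.3759  0.0426  0.001 ]]
0.203 -70.22
0.36 -160.89
0.199 109.56
0.359 19.83
bottle [0.449 0.073 0.062]
jar [ 0.575 -0.172  0.1  ]
beaker [0.58  0.155 0.03 ]
[[-0.967  0.255 -0.   ]
 [ 0.255  0.967  0.   ]
 [ 0.     0.    -1.   ]]
```

Emit:
{"api": "carry_out", "payload": {
  "rows": [1,-0.031,-0.037,0,0,0,0,1,-0.031,-0.037,0,0,0,0,1,-0.031,-0.037,0,0,0,0,1,-0.031,-0.037,0,0,0,0,1,-0.031,-0.037,0,0,0,0,1,-0.031,-0.037,0,0,0,0,1,-0.031,-0.037,0,0,0,0,1,-0.031,-0.037,0,0,0,0,1,-0.031,-0.037,0,0,0,0,1,-0.031,-0.037,0,0,0,0,1,-0.031,-0.037,0,0,0,0,1,-0.031,-0.037,0,0,0,0],
  "squeeze": 20
}}

```text
time_s: 2.5
eef_pos: [0.4127, 0.1028, 0.24]
tool_rot: [0.404, 3.114, 0.001]
contact_force: [0.6, -1.3, -0.6]
finger_gap: 0.004
grip_force: 0.0
```

Emit:
{"api": "carry_out", "payload": {
  "rows": [1,-0.031,-0.037,0,0,0,0,1,-0.031,-0.037,0,0,0,0,1,-0.031,-0.037,0,0,0,0,1,0,0,0.03,0,0,-10,1,0,0,0.03,0,0,-10,1,0,0,0.03,0,0,-10,1,0,0,0,0,0,-4.8,1,0,0,0,0,0,0]
}}

```text
time_s: 3.5
eef_pos: [0.4738, -0.0267, 0.1494]
tool_rot: [0.545, -3.094, -0.0]
contact_force: [-0.4, -0.0, 0.3]
finger_gap: 0.003
grip_force: 0.0
```

Run:
```python
from h import *
s=env.sense();R=Ro.from_rotvec(s["tool_rot"]).as_matrix();p=s["eef_pos"]
print(s["time_s"],p,R.round(3).tolist(),s["contact_force"],s["finger_gap"],s["joints"])
ci=cams.camera_info("wrist");im=cams.capture("wrist")[...,::-1].copy();cv2.imwrite("pics/w1.png",im)
for n,w in [("pad",[.4747,-.0281,.031])]:
    c=ci["R"]@np.array(w)+ci["t"];print(n,c[0]/c[2]*ci["fx"]+ci["cx"],c[1]/c[2]*ci["fy"]+ci["cy"])
print("delta tool to pad", R.T@(np.array([.4747,-.0281,.056])-p))
```

```text
3.5 [ 0.47376888 -0.02671669  0.14942975] [[-0.94, -0.341, -0.0], [-0.341, 0.94, 0.0], [0.0, 0.0, -1.0]] [-0.38921227 -0.02648336  0.25725137] 0.002901763351032471 [-1.69525760e-01 -1.99895011e-01  2.12057694e+00 -7.25588957e-06
  1.22129564e+00 -2.08881812e+00]
pad 314.6844833227014 244.18300894494058
delta tool to pad [-0.00043433 -0.00163537  0.09342931]
```

View pics/w1.png

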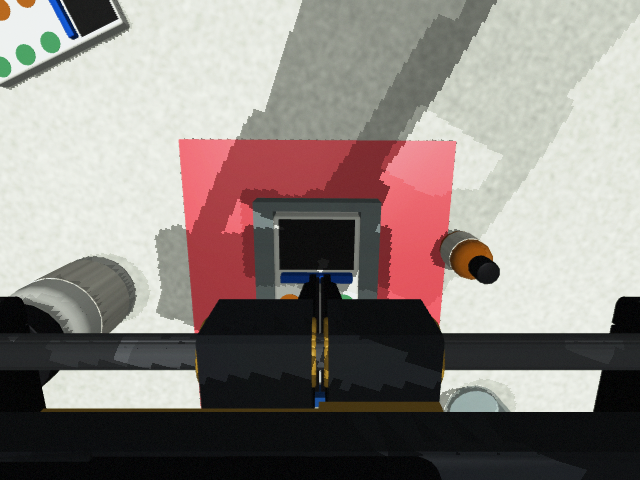

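The wrist view shows the pad centred at about (317,244), against a prediction of (315,244), and the dock is square to the tool. The pose holds, so I'll descend.

Emit:
{"api": "carry_out", "payload": {
  "rows": [1,-0.002,-0.001,0.03,0,0,0,1,-0.001,0,0.03,0,0,0,1,0,0,0.025,0,0,0,1,0,0,0.005,0,0,0,1,0,0,0.003,0,0,0,1,0,0,0.002,0,0,0,1,0,0,0,0,0,0]
}}

```text
time_s: 4.42
eef_pos: [0.4781, -0.0268, 0.056]
tool_rot: [-0.546, 3.091, -0.001]
contact_force: [-0.1, -0.2, 2.8]
finger_gap: 0.005
grip_force: 1.3
```

Emit:
{"api": "carry_out", "payload": {
  "rows": [1,0,0,0.003,0,0,0,1,0,0,0.003,0,0,0,1,0,0,0.002,0,0,0,1,0,0,0,0,0,0,1,0,0,0,0,0,0]
}}

```text
time_s: 5.05
eef_pos: [0.4784, -0.0269, 0.0492]
tool_rot: [-0.546, 3.092, -0.001]
contact_force: [-5.1, 1.5, 15.7]
finger_gap: 0.008
grip_force: 7.8
```

Bed is down (tip at 24.2 mm, 16 N). Next is the slide.

Emit:
{"api": "carry_out", "payload": {
  "rows": [1,-0.004,0,0.0005,0,0,0,1,-0.004,0,0,0,0,0,1,-0.004,0,0,0,0,0,1,-0.004,0,0,0,0,0,1,-0.004,0,0,0,0,0]
}}

```text
time_s: 5.68
eef_pos: [0.4976, -0.0206, 0.0492]
tool_rot: [-0.547, 3.092, -0.004]
contact_force: [-5.4, -2.5, 17.8]
finger_gap: 0.006
grip_force: 8.5
```

Emit:
{"api": "carry_out", "payload": {
  "rows": [1,-0.004,0,0,0,0,0,1,-0.004,0,0,0,0,0,1,-0.004,0,0,0,0,0,1,-0.004,0,0,0,0,0,1,-0.004,0,0,0,0,0,1,-0.004,0,0,0,0,0,1,-0.004,0,0,0,0,0,1,0,0,0,0,0,0]
}}

```text
time_s: 6.68
eef_pos: [0.5229, -0.0113, 0.0492]
tool_rot: [0.547, -3.093, 0.004]
contact_force: [-8.9, -2.7, 19.4]
finger_gap: 0.004
grip_force: 10.0
```

Run:
```python
from h import *
s=env.sense();print(s["eef_pos"],s["contact_force"])
im=cams.capture("top")[...,::-1].copy();a=cv2.resize(im[105:340,245:435],None,fx=2,fy=2)
w=cams.capture("wrist")[...,::-1].copy()
cv2.imwrite("pics/mid.png",np.hstack([a[:470],cv2.resize(w[100:480,150:490],(420,470))]))
```

```text
[ 0.52289814 -0.01126179  0.0491876 ] [-8.91428612 -2.73959332 19.36883851]
```

View pics/mid.png

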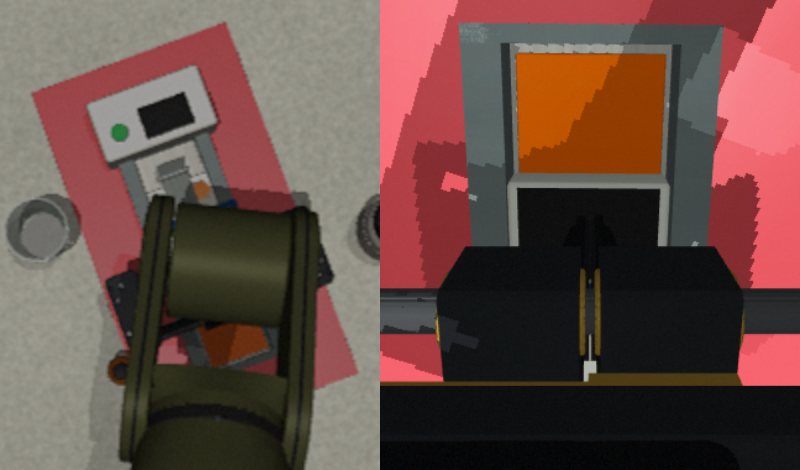

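The left half shows the nose past the bridge under the leaf. The right half shows the orange bed exposed behind the tail, with the cassette straight in the channel. Continuing.

Emit:
{"api": "carry_out", "payload": {
  "rows": [1,-0.004,0,0,0,0,0,1,-0.004,0,0,0,0,0,1,-0.004,0,0,0,0,0,1,-0.004,0,0,0,0,0,1,-0.004,0,0,0,0,0,1,-0.004,0,0,0,0,0,1,-0.004,0,0,0,0,0,1,-0.002,0,0,0,0,0,1,-0.002,0,0,0,0,0]
}}

```text
time_s: 7.9
eef_pos: [0.5528, -0.0003, 0.0492]
tool_rot: [0.547, -3.093, 0.003]
contact_force: [-8.6, -3.4, 20.3]
finger_gap: 0.008
grip_force: 9.8
```

Emit:
{"api": "carry_out", "payload": {
  "rows": [1,-0.002,0,0,0,0,0,1,-0.002,0,0,0,0,0,1,-0.001,0,0,0,0,0,1,0,0,0,0,0,0]
}}

```text
time_s: 8.4
eef_pos: [0.5568, 0.0011, 0.0492]
tool_rot: [0.547, -3.091, 0.004]
contact_force: [-10.7, -4.7, 22.3]
finger_gap: 0.005
grip_force: 10.7
```

Emit:
{"api": "carry_out", "payload": {
  "rows": [1,-0.002,0,0,0,0,0,1,-0.002,0,0,0,0,0,1,0,0,0,0,0,0]
}}

```text
time_s: 8.78
eef_pos: [0.5598, 0.0021, 0.0492]
tool_rot: [0.547, -3.088, 0.004]
contact_force: [-14.7, -6.9, 23.9]
finger_gap: 0.006
grip_force: 13.6
```

Run:
```python
from h import *
s=env.sense();print(s["eef_pos"],s["contact_force"])
im=cams.capture("top")[...,::-1].copy();a=cv2.resize(im[105:340,245:435],None,fx=2,fy=2)
w=cams.capture("wrist")[...,::-1].copy()
cv2.imwrite("pics/m2.png",np.hstack([a[:470],cv2.resize(w[100:480,150:490],(420,470))]))
```

```text
[0.55975081 0.00206285 0.04917817] [-14.70922842  -6.902366    23.85149835]
```

View pics/m2.png

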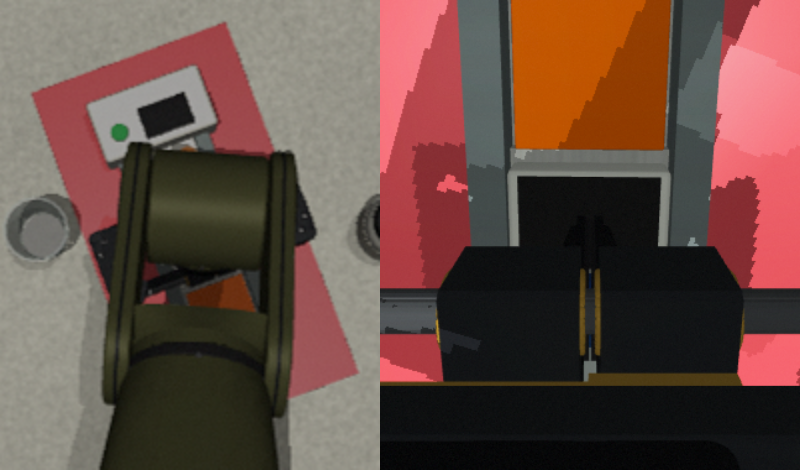

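Force along the slide is rising (16 N). The wrist view shows the tail about 6–7 mm beyond the bed front, and the bed has been released. I'll push a little more to see whether it still moves.

Emit:
{"api": "carry_out", "payload": {
  "rows": [1,-0.001,0,0,0,0,0,1,-0.001,0,0,0,0,0,1,-0.001,0,0,0,0,0,1,0,0,0,0,0,0]
}}

```text
time_s: 9.38
eef_pos: [0.5601, 0.0022, 0.0492]
tool_rot: [0.547, -3.081, 0.005]
contact_force: [-22.7, -10.6, 31.8]
finger_gap: 0.003
grip_force: 20.1
```

It's against the stop: 25 N and only 0.3 mm of motion. I'll relax the push, then lift straight off.

Emit:
{"api": "carry_out", "payload": {
  "rows": [1,0.002,0,0,0,0,0,1,0.001,0,-0.001,0,0,0,1,0.0005,0,-0.001,0,0,0,1,0,0,-0.001,0,0,0,1,0,0,0,0,0,0]
}}

```text
time_s: 10.0
eef_pos: [0.5595, 0.0023, 0.0493]
tool_rot: [0.547, -3.091, 0.004]
contact_force: [-3.1, -5.4, 5.6]
finger_gap: 0.005
grip_force: 6.2
```

Emit:
{"api": "carry_out", "payload": {
  "rows": [1,0.0005,0,-0.001,0,0,0,1,0,0,-0.001,0,0,0,1,0,0,-0.003,0,0,0,1,0,0,-0.01,0,0,0,1,0,0,-0.04,0,0,0,1,0,0,-0.05,0,0,0,1,0.05,0,-0.05,0,0,0,1,0.06,0,-0.03,0,0,0,1,0.06,0,0,0,0,0,1,0,0,0,0,0,0]
}}

```text
time_s: 11.25
eef_pos: [0.4072, -0.0518, 0.2274]
tool_rot: [-0.542, 3.091, -0.003]
contact_force: [0.4, -0.5, 0.7]
finger_gap: 0.007
grip_force: 0.0
```

Run:
```python
from h import *
s=env.sense();print(s["time_s"],s["eef_pos"],s["contact_force"])
im=cams.capture("top")[...,::-1].copy();sc=cams.capture("scene")[...,::-1].copy()
cv2.imwrite("pics/fin.png",np.hstack([cv2.resize(im[105:340,245:435],None,fx=2,fy=2),cv2.resize(sc[190:350,220:370],(420,470))]))
ci=cams.camera_info("top")
hsv=cv2.cvtColor(im,cv2.COLOR_BGR2HSV); roi=np.zeros(im.shape[:2],bool); roi[195:300,312:395]=1
for nm,m,z in [("pad",im.max(2)<45,.024),("blue",(hsv[...,0]>100)&(hsv[...,0]<125)&(hsv[...,1]>140)&(im[...,0]>60),.031)]:
    for a,c,mm in blobs(m&roi): print(nm,a,c,plane(ci,c,z).round(4))
```

```text
11.25 [ 0.40721762 -0.05179564  0.2274435 ] [ 0.37076141 -0.52329086  0.68190028]
pad 482 [346.5 233.1] [ 5.518e-01 -2.000e-04  2.400e-02]
pad 16 [371.8 254. ] [ 0.5122 -0.0467  0.024 ]
pad 32 [377.4 269.1] [ 0.484  -0.0567  0.024 ]
pad 384 [374.  293.6] [ 0.4388 -0.0496  0.024 ]
blue 196 [339.7 214.2] [0.5867 0.0121 0.031 ]
blue 70 [342.4 221.2] [0.5736 0.0072 0.031 ]
```

View pics/fin.png

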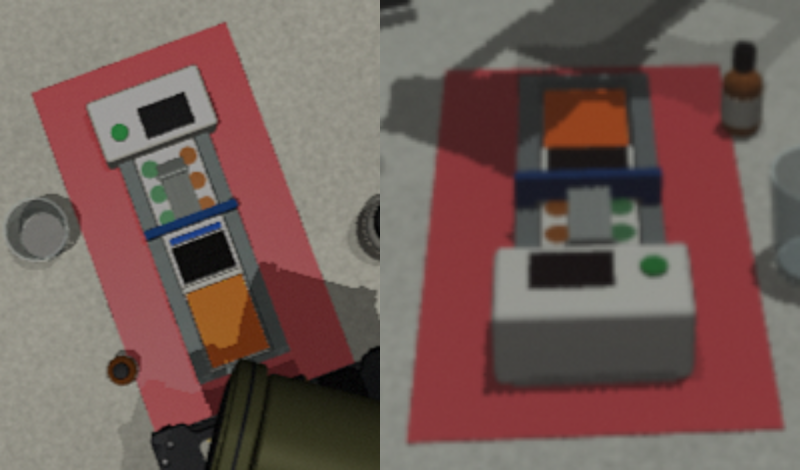

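The picture shows the cassette home: the pad has moved 82.0 mm, the leaf lies on top of it, the bed is up behind it and the bystanders haven't moved. Handing in.

```bash
python3 -c "
from workcell import env
print(env.sign_off())"
```

```text
the job is handed in; nothing more can be done
None
```

The cassette was pressed down and slid under the bridge and leaf spring until its nose met the reader (82 mm measured), the bed rose behind it, the hand is clear and the bystanders were not disturbed; the job is handed in, with no verdict returned.

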